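# Lock the instrument case to the bench anchor

### The arm

A 7-joint arm with a two-finger parallel gripper is mounted at the origin on the work surface. World frame = base frame: x ahead of the robot, y to its left, z up, the work surface at z = 0. Lengths are in m, angles in degrees, forces in N, time in s.
With the tool pointing down it reaches from about 0.4 to 0.925 m from the base axis. Payload 4.1 kg.
Tool frame: the origin (TCP) lies midway between the tips of the shut fingers; the grasp point (between the pads) lies 19 mm behind it; z points along the fingers, y is the direction in which the jaws open and shut (so a half turn about z gives the same grasp; the last joint's range is limited). The gripper opens to 85 mm and grips with 20 to 120 N. Pads are 22 mm wide; open, the fingers measure 114 mm over their backs; the gripper's body (76 mm by 85 mm) begins 54 mm behind the grasp point. The pads swing forward as they close: fully open they stand 13 mm farther back than shut.
Start: joints at [60.848, 22.827, 2.584, 88.041, -1.071, 69.15, -2.905], TCP at [0.259, -0.596, 0.231] pointing down, gripper open.
Joint ranges: [-161.44, 161.44], [-28.35, 127.94], [-78.24, 83.42], [0, 140.83], [-78.03, 258.03], [13.02, 114.36], [-168.23, 168.23]. Speed limits (degrees/s): [147.25, 147.25, 180, 180, 180, 180, 180].

### API

Orientations are given as a 3x3 rotation matrix whose columns are the frame's x, y, z axes.
In Python, from rig import goto, move_l, move_j, move_gripper, dwell, ik, get_state, snapshot, MotionError, sign_off gives the robot as it stands. Calls block until the motion is done:
- goto(position, orientation): joint-space move of the TCP to a pose.
- move_l(position, attitude=None, speed=0.15): straight line of the TCP; attitude=None keeps the orientation; speed is the mean speed in m/s.
- move_j(angles): joint-space move.
- move_gripper(opening): opening from 0.0 (shut) to 1.0 (fully open); the grip force is fixed at half the most; returns when the fingers have stopped.
- dwell(seconds).
- ik(position, orientation): joint angles nearest the present ones, or None.
- get_state(): the state.
- snapshot(name): name is "scene" or "top" or "wrist"; returns a dict with "image" (480x640x3 uint8, red, green, blue), "depth" (480x640 float32, m along the optical axis (not along the pixel's ray), 0 where there is no reading), "K" (3x3 intrinsics, pixels), "D" ([k1, k2, p1, p2, k3] as OpenCV has them; the pictures are not rectified), "rvec" (rotation vector, rad) and "tvec" (3), from world to camera coordinates, as OpenCV has them. Camera axes: x right, y down, z forward; pixel columns grow to the right and rows downward; lengths in m; the calibration is good to about 2 mm. A picture is of the moment at which its call begins.
A pose or a line that the arm cannot do raises MotionError and nothing moves.
- sign_off(): hands the job in, once; it reports no verdict.
The state is a dict: "t": time; "joint_pos": joint angles; "joint_vel": joint speeds; "joint_efforts": joint torques, N m; "ee_pos": TCP position; "tool_rot": TCP orientation; "ft_force": force on the tool from outside, world axes, zero at the start; "ft_torque": the same for the moment, N m; "gripper_width": opening from 0.0 (shut) to 1.0 (fully open).
Only numpy, scipy, OpenCV 4.12 (cv2) and the standard library are available. Lean on these libraries where they do the work, as an engineer would, in place of code of your own. Each camera call takes 0.05 s, during which the arm holds its last target. There are 200 camera calls.

### The job

Lock the aluminium case to the bench: take the loose U shackle out of the wooden tool block, put it over the case's carry handle so that one leg goes down on each side into the two holes of the anchor lock, and press it down slowly, by feel, until the hidden pawls click and it stays down by itself when you let go. Press evenly and only as hard as the click needs, never forcing it once it is fully home, and leave the case, multimeter, key and component box where they are.

Things in the scene. Friction and masses are not known exactly. Their poses are not given: they have to be found in the camera images.
- shackle_grip (a point): Centre of the blue plastic sleeve on top of the loose steel U shackle, the place to grip: sleeve 36 long (x) x 16 wide (y) x 16 mm high. z runs up the shackle, x from leg to leg (either way round is the same). Two round legs of 12 mm diameter, at x = -26 and +26 mm, hang from it, their tips 110 mm below. It starts upright in the tool block, legs 25 mm deep in 14 mm holes, and lifts straight out.
- shackle: The same shackle, 0.19 kg: its origin lies midway between the tips of its two legs, 110 mm below shackle_grip, same axes. Each tip tapers from 12 mm to 4 mm diameter over its last 8 mm and has a groove for a pawl 12 to 20 mm above the tip.
- lock_mouth (a point): Middle of the top face of the anchor lock, a dark steel body 92 (x) x 42 (y) x 60 mm high bolted to the bench, with a brass key cylinder in one side. z is up. Its two leg holes are at x = -26 and +26 mm, 14 mm wide with a 2 mm chamfer. How deep the click comes cannot be seen and differs from lock to lock: somewhere with the leg tips 32 to 53 mm below this point.
- lock: The same lock, origin at the middle of its underside. Pressing the shackle in: at 8 to 28 mm depth ejector springs begin (4 N in all, +0.14 N per mm), 11 mm on the tips wedge two pawls apart (3 to 10 N more), 13 mm later both snap into the grooves, the force drops, then 2 mm to a stiff stop: go there at a few mm/s. 8 to 15 N do it; over 35 N on the lock is forcing. Unclicked, it rises to under 29 mm depth.
- case_handle (a point): Middle of the black grip of the carry handle of the aluminium case: a bar of 18 mm diameter along this point's y axis, 84 mm long, 80 mm above the bench. It hangs level over the lock, midway between the two holes, its underside 11 mm above the lock's top. The case front is 55 mm away towards this point's +x.
- case: Closed aluminium instrument case, 260 (x) x 360 (y) x 120 mm high, 3.5 kg, not fixed; origin at the middle of its underside, handle on its -x side.
- tool_block: Beech tool block 90 (x) x 200 (y) x 40 mm high, fixed; origin at the middle of its underside. The shackle stands near its +y end (55 mm from the middle); screwdrivers and hex keys up to 100 mm above the bench stand in the other half.
- multimeter: Yellow multimeter 80 (x) x 160 (y) x 40 mm lying on the bench, to be left alone; origin at the middle of its underside.
- key: Brass key with a round blue head lying on the bench, 60 mm long along x, 8 mm high, to be left alone; origin under the middle of the head.
- parts_box: Small closed grey and white component box 64 (x) x 46 (y) x 26 mm lying on the bench, to be left alone; origin at the middle of its underside.

How it is judged (in metres and radians):
On the way:
1. both legs have entered the lock's holes, one on each side of the handle, the shackle upright (horizontal distance between shackle and lock_mouth below 0.004 m and angle between the x axis of shackle_grip and the x axis of lock, either way round below 0.12 rad and angle between shackle_grip's own z axis and vertical below 0.12 rad and z of shackle in the frame of lock below 0.054 m), for 0.1 s.
At the end, for the whole second after the job is handed in: The shackle, let go and at rest, is latched over the case handle: tips more than 30 mm below the lock's top (only the two clicked pawls hold it there), centred within 4 mm, turned with the holes within 0.1 rad, upright within 0.04 rad, the handle within 20 mm of mid-way between the legs (z of shackle in the frame of lock below 0.03 m and horizontal distance between shackle and lock_mouth below 0.004 m and angle between the x axis of shackle_grip and the x axis of lock, either way round below 0.1 rad and angle between shackle_grip's own z axis and vertical below 0.04 rad and x of case_handle in the frame of lock between -0.02 and 0.02 m and linear speed of shackle below 0.01 m/s); the robot touches nothing.
It fails at once if the shackle and the lock press on one another with more than 35 N (contact force between shackle and lock above 35 N).
It fails at once if the case is shifted by more than 10 mm (distance of case from where it was at the start of the episode above 0.01 m).
It fails at once if the multimeter is moved by more than 15 mm (distance of multimeter from where it was at the start of the episode above 0.015 m).
It fails at once if the key is moved by more than 15 mm (distance of key from where it was at the start of the episode above 0.015 m).
It fails at once if the component box is moved by more than 15 mm (distance of parts_box from where it was at the start of the episode above 0.015 m).
It also fails if it takes over 51 s, if anything falls off the work surface, if the arm or the gripper's body presses on something with over 40 N, if the wrist force passes 120 N, or if a joint passes its speed limit or range.

## Working session

There is one attempt and no reset: what is moved stays moved. The work goes in short steps, each a Python script; the robot and the scene stay as the last script left them, time stands still between calls to the robot, and variables do not carry over. Pictures are saved under pics/ and viewed, about 8 in all and at most 12, crops included, and the job is handed in when it is done.

```bash
ls; mkdir -p pics; cat > h.py <<'E'
import numpy as np, cv2, pickle
from rig import *
def save(n,tag):
    s=snapshot(n); pickle.dump(s,open(f'pics/{tag}.pkl','wb')); cv2.imwrite(f'pics/{tag}.png',s['image'][:,:,::-1]); return s
def load(tag): return pickle.load(open(f'pics/{tag}.pkl','rb'))
def world(s,u,v,z=None):
    """pixel -> world, by depth or on plane z"""
    R=cv2.Rodrigues(np.array(s['rvec'],float))[0]; t=np.array(s['tvec'],float).ravel()
    p=cv2.undistortPoints(np.array([[[u,v]]],float),np.array(s['K']),np.array(s['D']))[0,0]
    r=np.array([p[0],p[1],1]); c=-R.T@t; d=R.T@r
    if z is None: return c+d*s['depth'][int(round(v)),int(round(u))]
    return c+d*(z-c[2])/d[2]
def proj(s,P): return cv2.projectPoints(np.array(P,float).reshape(-1,1,3),np.array(s['rvec'],float),np.array(s['tvec'],float),np.array(s['K']),np.array(s['D']))[0][:,0]
E
python3 - <<'E'
from h import *
a=save('top','top0'); b=save('scene','scene0'); print(get_state()['t'])
print(a['K'],b['K'])
E
```

```text
pics
0.1
[[544.33070819   0.         327.48298182]
 [  0.         544.33070819 235.37453538]
 [  0.           0.           1.        ]] [[450.10521891   0.         319.86775055]
 [  0.         450.10521891 237.6341357 ]
 [  0.           0.           1.        ]]
```

View pics/top0.png

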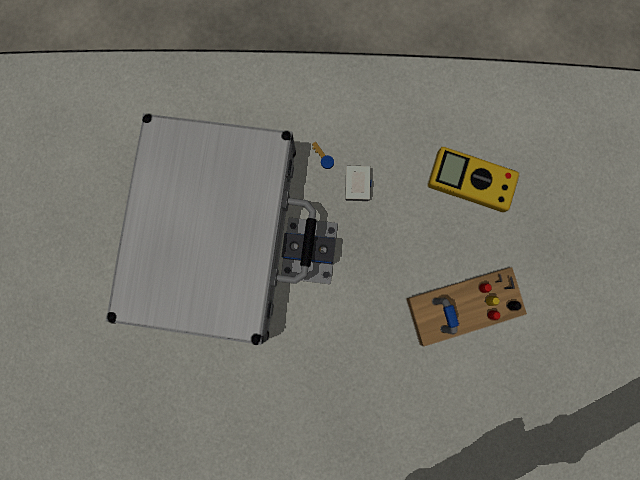

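View pics/scene0.png

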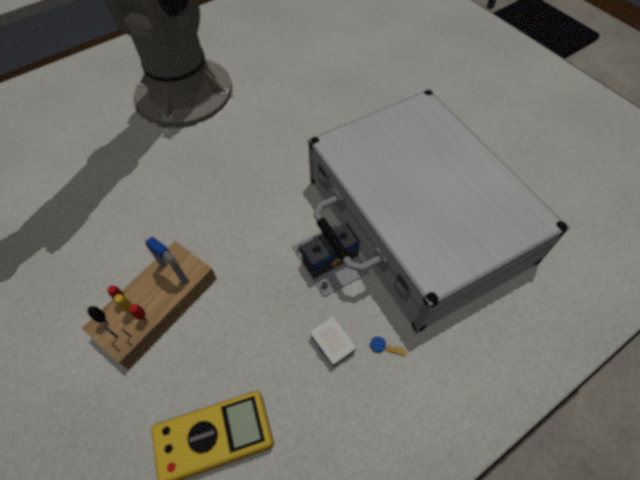

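The top view shows the shackle sleeve at about (450,315), and the lock at about (309,248) with holes near (295,246) and (323,250). I'll enlarge both areas.

```bash
python3 - <<'E'
from h import *
s=load('top0'); im=s['image'][:,:,::-1]
a=cv2.resize(im[200:290,270:350],(533,600),interpolation=cv2.INTER_CUBIC)
b=cv2.resize(im[285:345,410:445+25],None,fx=4.4,fy=4.4,interpolation=cv2.INTER_CUBIC)
c=np.zeros((600,800,3),np.uint8); c[:,:533]=a; c[:b.shape[0],534:534+b.shape[1]]=b[:,:266]; cv2.imwrite('pics/c0.png',c)
hsv=cv2.cvtColor(s['image'],cv2.COLOR_RGB2HSV); m=cv2.inRange(hsv,(105,130,60),(130,255,255)); m[:, :420]=0; m[:,480:]=0
ys,xs=np.nonzero(m); print('blue',xs.mean(),ys.mean(),len(xs), np.median(s['depth'][m>0]))
u,v=xs.mean(),ys.mean(); print(world(s,u,v), cv2.fitLine(np.c_[xs,ys].astype(np.float32),2,0,.01,.01).ravel())
print(get_state()['tool_rot'])
for p in [(295,246),(323,250),(309,243)]: print(p,world(s,*p),world(s,*p,z=.06))
E
```

```text
blue 451.37696335078533 315.81151832460733 191 0.88219416
[ 0.44342806 -0.22436286  0.13125274] [2.7269489e-01 9.6210057e-01 4.5137695e+02 3.1581152e+02]
[[ 9.17160347e-01  3.98517498e-01 -8.37930259e-04]
 [ 3.98518354e-01 -9.17159004e-01  1.57576153e-03]
 [-1.40546741e-04 -1.77915658e-03 -9.99998407e-01]]
(295, 246) [0.56059042 0.03997373 0.03769544] [0.55832777 0.03875286 0.06      ]
(323, 250) [ 0.55469541 -0.01108468  0.03822357] [ 0.5526157  -0.01114654  0.06      ]
(309, 243) [0.56155468 0.01330512 0.0863404 ] [0.56439289 0.01407075 0.06      ]
```

View pics/c0.png

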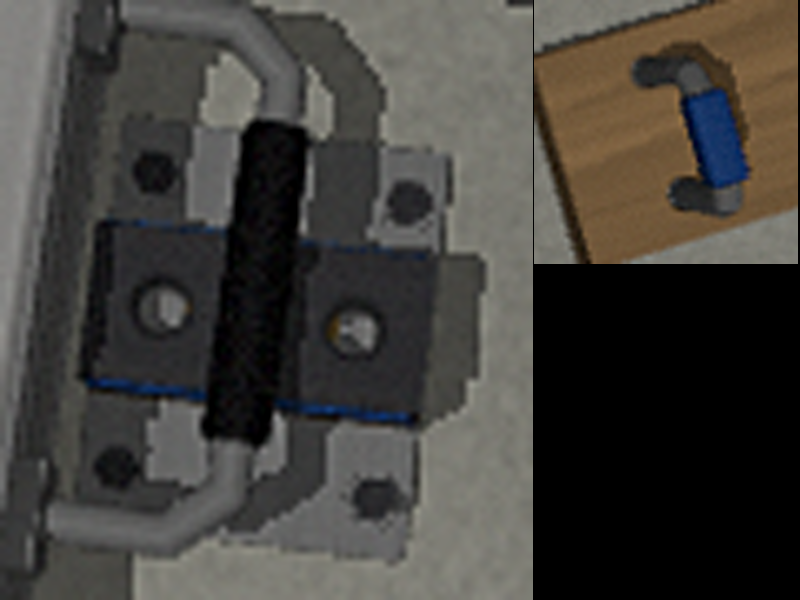

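```bash
cat >> h.py <<'E'
def down(yaw):
    c,s=np.cos(yaw),np.sin(yaw); return np.array([[c,s,0],[s,-c,0],[0,0,-1.]])
def yaw_of(d): return np.arctan2(d[1],d[0])
E
python3 - <<'E'
from h import *
s=load('top0')
a=world(s,451.4-.273*10,315.8-.962*10,.13);b=world(s,451.4+.273*10,315.8+.962*10,.13)
c=(a+b)/2; ys=yaw_of(b-a); print('shackle',c,np.degrees(ys))
h1=world(s,294.3,246.2,.06);h2=world(s,323,249.95,.06); L=(h1+h2)/2; yl=yaw_of(h1-h2); print('lock',L,np.degrees(yl),np.linalg.norm(h1-h2))
print(np.degrees(yaw_of(np.array(get_state()['tool_rot'])[:,0])))
for k in (0,1):
    for n,p,y in (('s',[c[0],c[1],.2],ys),('l',[L[0],L[1],.22],yl)):
        print(n,k,ik(p,down(y+k*np.pi)))
E
```

```text
shackle [ 0.44343544 -0.2247011   0.13      ] -163.3351727238613
lock [0.55532009 0.0144197  0.06      ] 84.15858282932543 0.05139428582360712
23.4855864824746
s 0 [ 52.24923621  10.7206107  -33.97614641 109.96705053   6.80774627
  61.28143705 122.12084554]
l 0 [ 21.87947362  15.97773642 -33.46097373 101.22016497   9.58971276
  65.64962341 -20.37768225]
s 1 [ 29.7766931    9.01617377  -8.70109072 110.51520451   1.55963899
  60.57979739 -52.9199317 ]
l 1 [ 45.1703085   25.01256306 -66.08465647 100.71447337  24.23712149
  70.31219958 146.77959979]
```

```bash
python3 - <<'E'
from h import *
goto([.4434,-.2247,.21],down(np.radians(16.67)))
s=save('wrist','w0'); g=get_state(); print(g['t'],g['ee_pos'],g['ft_force'],g['gripper_width'])
hsv=cv2.cvtColor(s['image'],cv2.COLOR_RGB2HSV); m=cv2.inRange(hsv,(105,130,50),(130,255,255)); 
n,l,st,ce=cv2.connectedComponentsWithStats(m); 
for i in range(1,n):
    if st[i,4]>200: print(st[i],ce[i],np.median(s['depth'][l==i]))
print(proj(s,[.4434,-.2247,.133]))
E
```

```text
1.6833 [ 0.44315623 -0.22622062  0.21008523] [ 0.62642654 -0.2334723   0.14928813] 0.9996503465300933
[ 302  218   29   62 1640] [316.54085366 248.74573171] 0.23371527
[[317.55050435 252.0023127 ]]
```

View pics/w0.png

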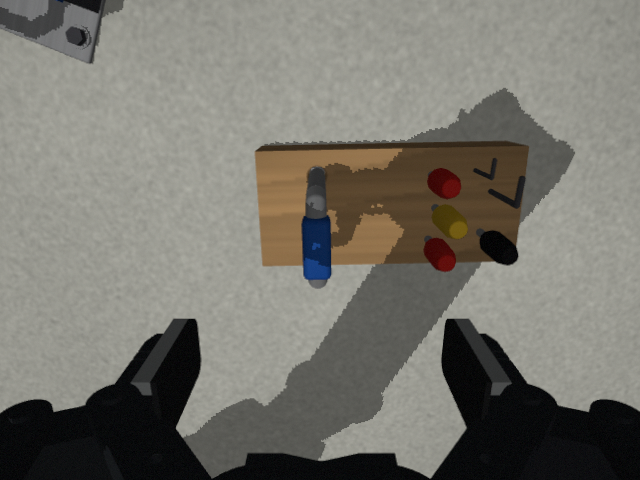

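The wrist view shows the sleeve at rows 218–280 and columns 302–331, upright and aligned with the tool's x axis. I'll fit it with a model box.

```bash
python3 - <<'E'
from h import *
from scipy.optimize import minimize
s=load('w0'); hsv=cv2.cvtColor(s['image'],cv2.COLOR_RGB2HSV); m=cv2.inRange(hsv,(105,130,50),(130,255,255))>0
C=np.array([[i,j,k] for i in(-18,18) for j in(-8,8) for k in(-8,8)])/1000.
def sil(p):
    c,n=np.cos(p[2]),np.sin(p[2]); W=C@np.array([[c,n,0],[-n,c,0],[0,0,1]])+[p[0],p[1],.125]
    o=np.zeros(m.shape,np.uint8); cv2.fillConvexPoly(o,np.round(cv2.convexHull(proj(s,W).astype(np.float32))*16).astype(int),1,shift=4); return o>0
f=lambda q:-(m&sil(q/100)).sum()/(m|sil(q/100)).sum()
r=minimize(f,np.array([.4434,-.2247,np.radians(16.67)])*100,method='Nelder-Mead',options=dict(initial_simplex=np.array([.4434,-.2247,.291])*100+np.array([[0,0,0],[.3,0,0],[0,.3,0],[0,0,4.]])))
print(r.fun,r.x/100,np.degrees(r.x[2]/100)); g=get_state(); print(g['ee_pos'],g['joint_vel'])
E
```

```text
-0.7918879768227909 [ 0.44281879 -0.22453044  0.2980036 ] 17.074348606861793
[ 0.44315623 -0.22622062  0.21008523] [ 1.34763211e-01  7.27474612e-02 -2.21163063e-01 -2.67175686e-02
 -8.05924182e-02  6.17731525e-02 -1.12829147e-04]
```

```bash
python3 - <<'E'
from h import *
R=down(np.radians(17))
def st(l):
    g=get_state(); print(l,g['t'],np.round(g['ee_pos'],4),np.round(g['ft_force'],2),round(g['gripper_width'],3))
move_gripper(.6); move_l([.443,-.2245,.107],R,.08); dwell(.2); st('down')
move_gripper(0); st('grip')
p=np.array(get_state()['ee_pos']); move_l([p[0],p[1],.235],None,.1); dwell(.2); st('up')
save('wrist','w1')
E
```

```text
down 3.7583 [ 0.4432 -0.2246  0.1074] [-0.01 -0.33  0.  ] 0.603
grip 4.1667 [ 0.4432 -0.2248  0.1072] [-0.81 -0.29  0.8 ] 0.176
up 5.8 [ 0.4429 -0.2247  0.2345] [ 0.23  0.21 -2.1 ] 0.174
```

View pics/w1.png

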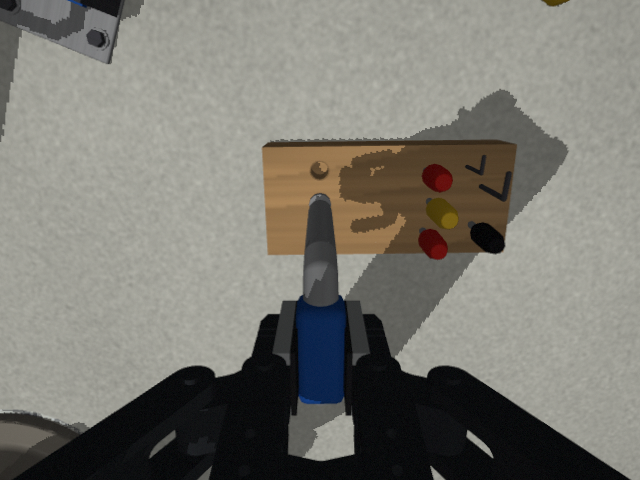

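Shackle lifted: its visible front tip is at (319,197), with the empty hole at (319,170). Next I'll stand 70 mm short of the lock and look.

```bash
python3 - <<'E'
from h import *
y=np.radians(84.16); d=np.array([np.cos(y),np.sin(y),0]); L=np.array([.5553,.0144,0])
goto(list(L-.07*d+[0,0,.24]),down(y)); dwell(.2)
s=save('wrist','w2'); g=get_state(); print(g['t'],np.round(g['ee_pos'],4),np.round(g['tool_rot'],4),np.round(g['ft_force'],2))
im=s['image'][:,:,::-1]
n=np.array([-d[1],d[0],0]); 
H=[L+.026*d+[0,0,.06],L-.026*d+[0,0,.06]]; print('pred holes',proj(s,H))
t=np.array(g['ee_pos'])
print('pred tips',proj(s,[t+.026*d+[0,0,-.091],t-.026*d+[0,0,-.091]]))
E
```

```text
6.9167 [ 0.5477 -0.0569  0.2399] [[ 1.049e-01  9.945e-01 -3.000e-04]
 [ 9.945e-01 -1.049e-01 -7.000e-04]
 [-7.000e-04 -3.000e-04 -1.000e+00]] [ 0.07  0.56 -1.82]
pred holes [[319.85479141  72.15100147]
 [320.1574879  146.46659418]]
pred tips [[319.63730307 199.20270695]
 [320.03010896 283.92083857]]
```

View pics/w2.png

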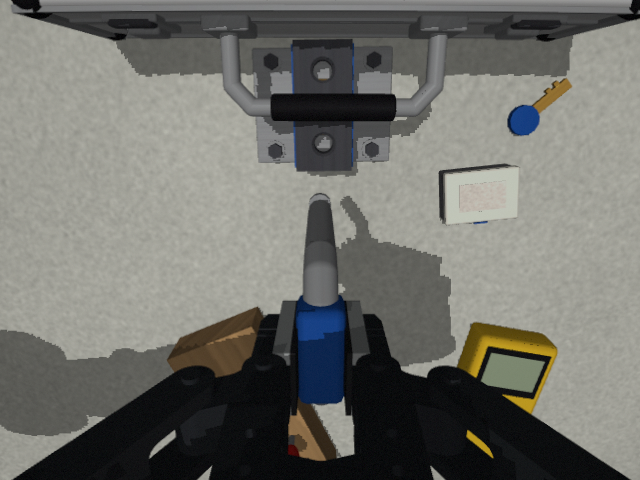

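```bash
python3 - <<'E'
from h import *
im=load('w2')['image'][:,:,::-1]
cv2.imwrite('pics/c2.png',cv2.resize(im[40:220,270:374],None,fx=3.33333,fy=3.33333,interpolation=cv2.INTER_CUBIC))
E
```

```text
(no output)
```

View pics/c2.png

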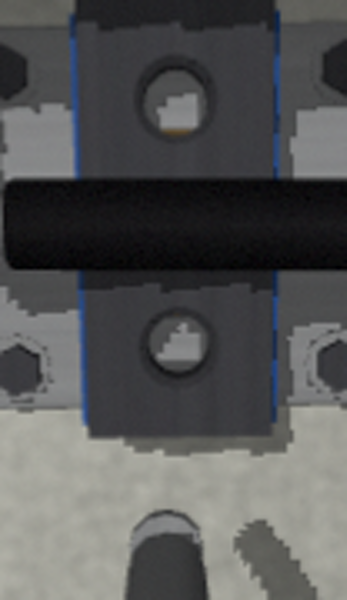

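```bash
python3 - <<'E'
from h import *
s=load('w2'); g=get_state(); t=np.array(g['ee_pos'])
y=np.radians(84.0); d=np.array([np.cos(y),np.sin(y),0])
print(proj(s,[t+.032*d+[0,0,-.083],t+.028*d+[0,0,-.091]]))
a=world(s,322.5,69.7,.06);b=world(s,323.2,143.3,.06); print(a,b,(a+b)/2,np.linalg.norm(a-b),np.degrees(yaw_of(a-b)))
c=world(s,270+(5+353)/2/3.333,40+224/3.333,.08);print('handle approx',c)
E
```

```text
[[319.7203599  191.68741539]
 [319.7606561  195.71271134]]
[0.55998311 0.04168794 0.06      ] [ 0.55515575 -0.00939297  0.06      ] [0.55756943 0.01614749 0.06      ] 0.05130850880942845 84.60134550512359
handle approx [0.5580971  0.01661725 0.08      ]
```

```bash
cat > ins.py <<'E'
from h import *
import time
Y=np.radians(84.5); R=down(Y); d=np.array([np.cos(Y),np.sin(Y),0])
def F(): 
    g=get_state(); return g,np.array(g['ft_force'])
def press(xy,z,zend,step,speed,base,fmax=22,k=2e-4,click=False):
    """step down; shift sideways with the side force; stop on force, or on drop after a peak"""
    xy=np.array(xy,float); peak=0; n=0
    while z>zend:
        z-=step; move_l([xy[0],xy[1],z],R,speed); g,f=F(); f=f-base; n+=1
        if np.hypot(*f[:2])>2: xy+=np.clip(k*f[:2],-5e-4,5e-4)
        peak=max(peak,f[2])
        if n%4==0 or f[2]>9: print(round(g['t'],2),'cmd',round(z,4),'tipdepth',round(60-(g['ee_pos'][2]-.091)*1000,1),np.round(f,1),np.round((xy)*1000,1),np.round(g['ft_torque'],2))
        if f[2]>fmax: print('fmax'); break
        if click and peak>6.5 and f[2]<peak-2.2: print('drop, peak',peak); break
    return xy,z
E
python3 - <<'E'
from ins import *
L=np.array([.5576,.0162])+.0006*d[:2]
move_l([*L,.24],R,.12); move_l([*L,.162],R,.08); dwell(.2)
g,base=F(); np.save('base.npy',base); print(g['t'],base,g['ee_pos'])
xy,z=press(L,.162,.139,.0015,.012,base,fmax=8)
g,f=F(); print(g['t'],g['ee_pos'],f-base); np.save('xy.npy',[*xy,z])
save('wrist','w3')
E
```

```text
9.0 [-0.21723847 -0.55788186 -2.97195287] [0.55797788 0.01682212 0.16250966]
10.1 cmd 0.156 tipdepth -4.9 [ 0.1 -0.1  0.1] [557.7  16.8] [-0.01  0.01  0.03]
11.2 cmd 0.15 tipdepth 1.1 [ 0.3  0.4 -0.5] [557.7  16.8] [0.02 0.02 0.03]
12.3 cmd 0.144 tipdepth 7.1 [-0.   0.1  0.9] [557.7  16.8] [-0.01 -0.03 -0.02]
13.4 cmd 0.138 tipdepth 13.1 [0.5 0.6 0.1] [557.7  16.8] [0.03 0.   0.01]
13.4 [0.55758751 0.01677253 0.13790756] [0.51672661 0.60884322 0.08398475]
```

View pics/w3.png

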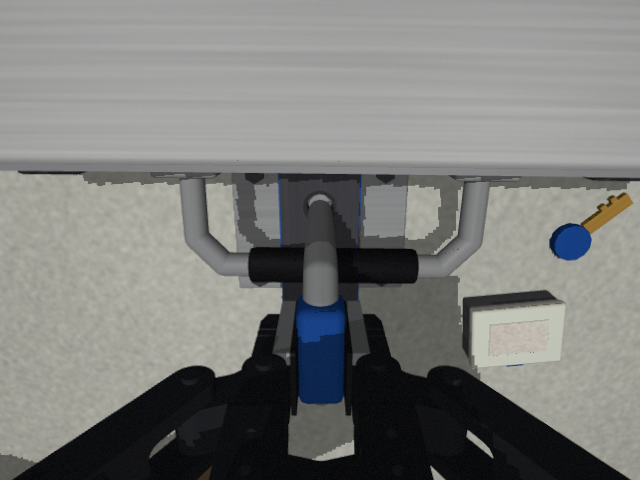

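The front leg is going into its hole at (319,205), 13 mm deep with no side force. Now I'll press by feel.

```bash
python3 - <<'E'
from ins import *
x,y,z=np.load('xy.npy'); base=np.load('base.npy')
xy,z=press([x,y],z,.128,.001,.01,base,fmax=18)
if z<=.1285: xy,z=press(xy,z,.094,.0006,.004,base,fmax=20,click=True)
g,f=F(); print(g['t'],g['ee_pos'],z,f-base,g['gripper_width']); np.save('xy.npy',[*xy,z])
E
```

```text
14.45 cmd 0.134 tipdepth 17.1 [0.2 1.  0.3] [557.7  16.8] [-0.01  0.04 -0.01]
15.45 cmd 0.13 tipdepth 20.8 [-0.   0.4  4.3] [557.7  16.8] [ 0.03  0.12 -0.01]
17.15 cmd 0.1256 tipdepth 25.4 [0.3 0.7 4.6] [557.7  16.8] [ 0.05 -0.07  0.  ]
18.35 cmd 0.1232 tipdepth 27.8 [0.1 0.3 5.7] [557.7  16.8] [-0.03 -0.06  0.01]
19.55 cmd 0.1208 tipdepth 30.2 [0.3 0.  6.2] [557.7  16.8] [-0.04 -0.12 -0.02]
20.75 cmd 0.1184 tipdepth 32.3 [-0.5  1.5  9.4] [557.7  16.8] [-0.02  0.18  0.  ]
21.05 cmd 0.1178 tipdepth 32.7 [ 0.3 -0.1 10.5] [557.7  16.8] [-0.03  0.22  0.03]
21.35 cmd 0.1172 tipdepth 33.1 [ 0.4  0.5 10.7] [557.7  16.8] [-0.03  0.25  0.01]
21.65 cmd 0.1166 tipdepth 33.6 [-0.3  0.7 10.2] [557.7  16.8] [-0.04  0.25 -0.02]
21.95 cmd 0.116 tipdepth 34.2 [-0.6  0.6 11.4] [557.7  16.8] [-0.04  0.31 -0.01]
22.25 cmd 0.1154 tipdepth 34.7 [-0.8  0.9 11.3] [557.7  16.8] [-0.04  0.31 -0.04]
22.55 cmd 0.1148 tipdepth 35.2 [-0.8  0.3 11.6] [557.7  16.8] [-0.    0.37 -0.01]
drop, peak 11.600562830213141
22.85 [0.55776444 0.01676278 0.11423244] 0.11419999999999997 [0.05282364 0.28115452 6.37552035] 0.17151329029681503
```

The drop came at 35.8 mm, but the wedge began near 31, so the real click should come near 44. This could be a false drop or a slip, so I'll carry on gently and watch.

```bash
sed -i 's/f\[2\]>9:/click:/' ins.py; python3 - <<'E'
from ins import *
x,y,z=np.load('xy.npy'); base=np.load('base.npy')
xy,z=press([x,y],z,.100,.0006,.004,base,fmax=16,click=True)
g,f=F(); print(g['t'],g['ee_pos'],z,f-base,g['gripper_width']); np.save('xy.npy',[*xy,z])
save('wrist','w4')
E
```

```text
23.15 cmd 0.1136 tipdepth 37.3 [-0.2 -0.4  8. ] [557.7  16.8] [0.01 0.01 0.04]
23.45 cmd 0.113 tipdepth 37.9 [-0.2  1.1  8.7] [557.7  16.8] [0.02 0.04 0.01]
23.75 cmd 0.1124 tipdepth 38.4 [-0.5  0.2  9.5] [557.7  16.8] [-0.01  0.07  0.03]
24.05 cmd 0.1118 tipdepth 39.0 [-0.2  1.4  8.6] [557.7  16.8] [-0.04  0.04  0.02]
24.35 cmd 0.1112 tipdepth 39.6 [0.7 0.9 8.3] [557.7  16.8] [-0.04  0.09 -0.06]
24.65 cmd 0.1106 tipdepth 40.2 [-0.5 -0.6  8.9] [557.7  16.8] [-0.04  0.13  0.  ]
24.95 cmd 0.11 tipdepth 40.8 [-0.3  0.2  9.4] [557.7  16.8] [-0.04  0.14 -0.01]
25.25 cmd 0.1094 tipdepth 41.4 [-0.2 -0.   8.3] [557.7  16.8] [-0.04  0.01 -0.01]
25.55 cmd 0.1088 tipdepth 42.0 [-0.3  0.4  8.4] [557.7  16.8] [-0.03  0.08 -0.02]
25.85 cmd 0.1082 tipdepth 42.6 [0.1 0.3 8.3] [557.7  16.8] [0.02 0.11 0.02]
26.15 cmd 0.1076 tipdepth 43.5 [-0.3  0.3  8.3] [557.7  16.8] [ 0.01 -0.04  0.01]
26.45 cmd 0.107 tipdepth 44.0 [-0.5  0.4  7.1] [557.7  16.8] [-0.04 -0.11  0.01]
drop, peak 9.473912788223961
26.45 [0.55771056 0.01678988 0.10698798] 0.10699999999999993 [-0.54448671  0.43244759  7.09042235] 0.17683473560530513
```

View pics/w4.png

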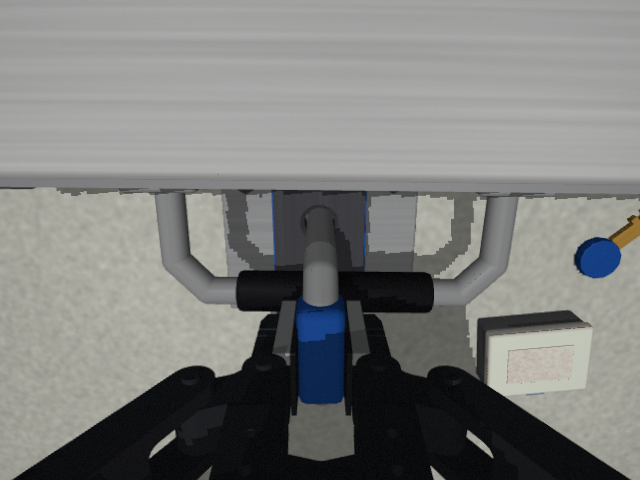

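The grip is unchanged, and the force fell to about the spring-only level (≈7.3 N) at 44 mm. I'll ease on to confirm with the stop, halting at 13 N.

```bash
python3 - <<'E'
from ins import *
x,y,z=np.load('xy.npy'); base=np.load('base.npy'); z0=z
while z>z0-.0045:
    z-=.0004; move_l([x,y,z],R,.003); g,f=F(); f-=base
    print(round(g['t'],2),round(60-(g['ee_pos'][2]-.091)*1000,2),np.round(f,1),np.round(g['ft_torque'],2))
    if f[2]>13: break
np.save('xy.npy',[x,y,z])
E
```

```text
26.78 44.39 [0.3 0.6 7.7] [ 0.03 -0.11 -0.01]
27.07 44.79 [1.3 0.7 7.8] [-0.04 -0.07 -0.  ]
27.35 45.19 [0.1 0.1 7.4] [-0.02 -0.12 -0.07]
27.63 45.62 [1.7 0.7 7.6] [-0.02 -0.09  0.02]
27.92 45.83 [0.7 1.5 7.7] [-0.01  0.01  0.02]
28.2 45.91 [0.1 0.2 9.8] [-0.02  0.11 -0.02]
28.48 46.02 [-0.2  0.6 12.2] [-0.08  0.26  0.04]
28.77 46.08 [-1.   0.3 13.2] [-0.07  0.43  0.01]
```

The stiff stop at 45.9 mm confirms the click. I'll unload, check that it holds, then release.

```bash
python3 - <<'E'
from ins import *
x,y,z=np.load('xy.npy'); base=np.load('base.npy')
for dz in (.0012,.0022,.003,.0036):
    move_l([x,y,z+dz],R,.005); g,f=F(); f-=base; print(round(g['t'],2),round(60-(g['ee_pos'][2]-.091)*1000,2),np.round(f,1))
    if f[2]<1: break
move_gripper(.5); g,f=F(); print(g['t'],f-base,g['gripper_width'])
move_l([x,y,z+.10],R,.1); dwell(.3)
s=save('wrist','w5'); t=save('top','top5'); print(get_state()['t'],get_state()['ft_force'])
E
```

```text
29.16 45.88 [ 0.5 -0.7  8. ]
29.51 45.04 [0.9 1.2 7.6]
29.82 44.2 [0.7 1.2 7.1]
30.08 43.59 [2.  0.2 7.2]
30.4667 [0.54997479 0.53030824 3.3853195 ] 0.5003072784236966
31.9833 [ 0.60108866  0.2672446  -0.24416091]
```

View pics/w5.png

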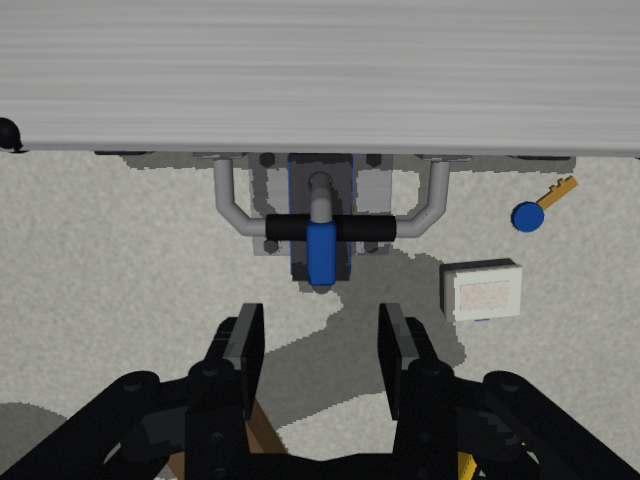

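```bash
python3 - <<'E'
from h import *
for n in ('w5','top5'):
    s=load(n); hsv=cv2.cvtColor(s['image'],cv2.COLOR_RGB2HSV); m=cv2.inRange(hsv,(105,130,50),(130,255,255))
    k,l,st,ce=cv2.connectedComponentsWithStats(m)
    for i in range(1,k):
        if st[i,4]>60:
            ys,xs=np.nonzero(l==i); P=np.array([world(s,a,b) for a,b in zip(xs,ys)]); print(n,st[i],np.round(np.median(P,0),4),'z90',np.percentile(P[:,2],[50,75,90]))
    if n=='w5':
        for z in (.123,.127,.141,.146): print(z,proj(s,[.5577,.0162,z+.008]))
E
```

```text
w5 [288 156   3  58  65] [0.5383 0.0439 0.0528] z90 [0.05283602 0.05396681 0.05969046]
w5 [351 156   2  59  87] [0.5819 0.0416 0.0527] z90 [0.05270455 0.05331301 0.05373624]
w5 [511 202  33  30 756] [ 0.7272 -0.0117  0.0077] z90 [0.00768005 0.0082796  0.00873718]
w5 [ 306  220   30   66 1822] [0.5582 0.0185 0.1326] z90 [0.13262239 0.13314531 0.1335825 ]
0.123 [[320.30330829 255.85570458]]
0.127 [[320.2952113  258.50983934]]
0.141 [[320.26459641 268.54699904]]
0.146 [[320.25271502 272.44311729]]
```

The sleeve top is at 133 mm. Latched predicts about 131–135 mm and unclicked at least 149 mm, so it is holding by itself and the gripper is clear.

```bash
python3 -c "
from h import *
a,b=load('top0'),load('top5')
for p in [(147,118),(112,318)]:
    u,v=p; T=a['image'][v-12:v+13,u-12:u+13]; S=b['image'][v-22:v+23,u-22:u+23]; print(cv2.minMaxLoc(cv2.matchTemplate(S,T,cv2.TM_CCOEFF_NORMED))[1::2])
sign_off(); print(get_state()['t'])"
```

```text
(0.9976755380630493, (10, 10))
(0.997597336769104, (10, 10))
the job is handed in; nothing more can be done
the job is handed in; nothing more can be done
```

The shackle is latched over the case handle and stays down by itself. I handed the job in at about 32 s of the 51 s allowed; no verdict was reported.

**What I did:** I took the shackle out of the tool block by its blue sleeve. I put one leg on each side of the handle and pressed it in slowly in small steps.

**How the press felt:**
- **Springs:** they began at about 20 mm depth.
- **Pawls:** the wedging began at about 31 mm and peaked at 11.6 N.
- **First drop:** the force fell briefly at about 36 mm, well before the click was due. I didn't establish why, and carried on gently.
- **Click:** the force fell to spring level at about 43.5 mm.
- **Stop:** the stiff stop came at about 45.9 mm. I halted there at 13.2 N, well under the 35 N limit, then backed off.

**Last checks:**
- **Latched:** after release the sleeve top is at 133 mm, so the tips are about 45 mm below the lock's top. Unclicked it would be at 149 mm or more.
- **Holding test:** lifting about 2 mm before release never reached the point where the pawls take the load (still 7 N of spring). So only the camera check after release shows that it holds.
- **Case and robot:** two case corners show no shift in the top view, and the gripper touches nothing.
- **Key, component box and multimeter:** I did not measure these. The key and box are in plain view in the last picture with nothing having come near them; the multimeter only partly shows.

The top and wrist cameras disagreed by about 3 mm on the lock's position. I used the wrist camera, and the legs went in without side force.

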